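Pack the wood-burning kit in order of use

ROBOT

A 6-joint arm with a two-finger parallel gripper is mounted at the origin on the work surface. World frame = base frame: x ahead of the robot, y to its left, z up, the work surface at z = 0. Lengths are in m, angles in rad, forces in N, time in s.
With the tool pointing down it reaches from about 0.35 to 0.925 m from the base axis. Payload 6.4 kg.
Tool frame: the origin (TCP) lies midway between the tips of the shut fingers; the grasp point (between the pads) lies 19 mm behind it; z points along the fingers, y is the line along which they close (so a half turn about z gives the same grasp; the last joint's range is limited). The gripper opens to 94 mm and grips with 3 to 60 N. Pads are 16 mm wide; open, the fingers measure 119 mm over their backs; the gripper's body (75 mm by 177 mm) begins 78 mm behind the grasp point.
Start: joints at [1.146, 0.245, 1.558, -0, 1.339, -0.174], TCP at [0.161, 0.63, 0.205] pointing down, gripper open.
Joint ranges: [-3.13, 3.13], [-1.02, 2.26], [0.13, 2.54], [-0.95, 4.09], [0.21, 2.88], [-2.74, 2.74]. Speed limits (rad/s): [2.57, 2.57, 3.14, 3.14, 3.14, 3.14].

INTERFACE

Orientations are given as [roll, pitch, yaw] about the fixed x, y, z axes, in that order (R = Rz(yaw) Ry(pitch) Rx(roll)).
In Python, from plant import bot, imaging, finish_job, models gives the robot as it stands.
- The arm moves only by the tool apply_moves, never from a script. Its argument "steps" is a list of rows, each an object with "linear": the shift along the tool's x, y, z in units of 40 cm (1.0 is 40 cm), a list of three; "twist": the turn about the tool's z in units of 90 degrees (1.0 is 90 degrees); "fingers": the opening, from 0 (shut) to 1 (fully open). In form: [{"linear": [dx, dy, dz], "twist": twist, "fingers": fingers}, ...]. A call has 1 to 20 rows; each row is the pose to reach, as a shift and turn from the pose commanded when the call began, along the tool's axes at that moment; what a row does not reach only later rows make up. A row lasts 1/12 s, in which the tool goes at most 41.7 mm and 7.16 degrees, less where a joint would pass 70% of its speed; a pose out of reach is approached as far as the arm can. A call with a number of a shift or a turn outside -1 to 1 is refused whole. A call with a gripper value outside its range is refused whole. The fingers move at their own pace and stop on an object; the grip force is fixed at half the most. Time passes only in rows, so rows that repeat a pose let the fingers close. It gives the time, the measured TCP pose, the force, the opening and the grip force at its end, in the units of the state.
- bot.get_state(): the state, without advancing time (a new reading comes with each control period).
- imaging.camera(name): name is "scene" or "top" or "wrist"; returns the picture (400x640x3 uint8, red, green, blue); there is no depth.
- imaging.get_calibration(name): a dict with "fx", "fy", "cx", "cy" (pixels), "world_to_cam" (4x4, takes a point from world to camera coordinates); the wrist camera has in their place "tool_from_camera" (4x4, takes a point from camera to tool coordinates, whose origin is the TCP and whose axes are the flange's). Camera axes: x right, y up, looking along -z (the intrinsics and any distortion apply to the point x, -y, -z); pixel columns grow to the right and rows downward; lengths in m; the calibration is good to about 2 mm. A picture is of the moment at which its call begins: read the wrist's pose just before it. get_calibration takes no time and is no camera call.
- finish_job(): hands the job in; it is judged then, once.
Trained networks look in the newest picture that a camera, given by its name, has taken for a name from the list of things; names that differ only in an ending like _2 or _b are one class to them, and where a whole thing is asked for, a point or a joint stands for the part that bears it (a point fixed in the world has none). Each returns a list of dicts, best first, with "score" (0 to 1); they miss things now and then, are a little off and sometimes report something else, mostly with a low value. They report only what shows in the picture. A call takes as long as a camera call. They do not tell look-alikes from the thing itself.
- models.find_in(camera, query): "position" ([column, row] in pixels, amid what is visible of it).
- models.place_of(camera, query): "position" ([column, row] in pixels: a listed point, or the origin of a listed thing).
The state is a dict: "time_s": time; "joints": joint angles; "dq": joint speeds; "tau": joint torques, N m; "position": TCP position; "ee_rot": TCP orientation; "force": force on the tool from outside, world axes, zero at the start; "moment": the same for the moment, N m; "width": finger opening in m; "grasp_force": force on a finger pad.
Only numpy, scipy, OpenCV 4.12 (cv2) and the standard library are available. Lean on these libraries where they do the work, as an engineer would, in place of code of your own. Each camera call takes 0.05 s, during which the arm holds its last target. There are 200 camera calls.

TASK

Pack the wood-burning kit: lay the tweezers, the tracing stylus, the burning pen and the spatula across the two toothed rests of the grey tray, one to each gap, in that order of use, starting with the tweezers in the gap nearest the round tin and ending with the spatula in the gap nearest the square cork block. Each lies straight and about centred between the teeth, either way round, set down gently and not dropped. Leave the look-alikes, the felt marker and the flat wooden craft stick, where they lie.

Things in the scene. Friction and masses are not known exactly. Their poses are not given: they have to be found in the camera images.
- tray: grey tray 190 (x) x 286 (y) x 22 mm, walls and floor 4 mm, fixed on the 12 mm board under the work. Origin: centre of underside. Two white bars along y at x = -45, +45, 10 mm wide, top 16 mm above the origin; 5 teeth on each at y = -92, -46, 0, 46, 92, 12 mm wide, 8 mm higher. The four 34 mm gaps: y = -69, -23, 23, 69. A tool lies along x over both bars, middle near x = 0. Free floor between bars
- tin: round metal tip tin, 36 mm across, 23 mm high, standing fixed in the tray near one of its short (y) ends, y = +120 or -120 mm in the tray, x anywhere within 60 mm of its middle; marks the end where the order begins. Origin: centre of its underside
- block: square cork block 32 x 32 x 23 mm, fixed in the tray near its other y end; marks the end of the order. Origin: centre of its underside
- tweezers: steel tweezers lying on edge, 142 mm long, 9 mm high, 17 mm wide over the middle 30 mm, tapering to 9 mm at the joined back (-x) and 6 mm at the tip (+x); stiff, does not close when gripped. About 30 g. Its underside is flat; as it lies, z is up and x its long axis (origin: middle of the underside). 
- stylus: two-ended metal tracing stylus: bare square bar 110 mm long, 9 mm wide and high, with dark rings and a thin ball-ended point at each end, 145 mm in all. About 30 g. Its underside is flat; as it lies, z is up and x its long axis (origin: middle of the underside). 
- pen: cordless burning pen, cold: rounded square black body 18 mm wide and high, then a cork collar of the same width, then a pointed brass tip at +x; 140 mm long. About 50 g. Its underside is flat; as it lies, z is up and x its long axis (origin: middle of the underside). 
- spatula: small spatula: wooden handle 14 mm wide and 12 mm high from x = -70 to +20 mm, then a thin flat steel blade 18 mm wide, round-ended, to x = +71 mm. About 40 g. Its underside is flat; as it lies, z is up and x its long axis (origin: middle of the underside). 
- stick: plain flat wooden craft stick, 142 x 18 x 5 mm, both ends round, no blade, 15 g: does not belong. Its underside is flat; as it lies, z is up and x its long axis (origin: middle of the underside). 
- marker: black felt marker with cap and clip, 140 mm long, 19 mm wide and high, blunt at both ends, no cork, no brass tip, 25 g: does not belong. Its underside is flat; as it lies, z is up and x its long axis (origin: middle of the underside). 
Not all that is in view belongs to the job. Several things have the shape of the stylus; the one meant has the colours described above. What is shaped like the spatula but turquoise is not meant.

How it is judged:
By the outcome, as a careful person would: the job done as asked, in the order asked, and still so for the second after the job is handed in, with the robot touching nothing.
It also fails if it takes over 106 s, if anything falls off the work surface, if the arm or the gripper's body presses on something with over 40 N, if the wrist force passes 120 N, or if a joint passes its speed limit or range.

## Working session

There is one attempt and no reset: what is moved stays moved. The work goes in short steps, Python scripts to look and compute and a tool call to move; the robot and the scene stay as the last step left them, time stands still between calls to the robot, and variables do not carry over. Pictures are saved under pics/ and viewed, at most 14 in all, crops included, and the job is handed in when it is done.

Besides the shell and the picture viewer there is one more tool, called after ">>>" as name(argument=value, ...), one argument or row to a line, values as JSON. apply_moves: Moves the arm, as the interface text tells. Shifts and turns lie within -1 to 1; 1 stands for 40 cm of shift or 90 degrees of turn. Its arguments: {"type":"object","properties":{"steps":{"type":"array"}},"required":["steps"]}

```bash
mkdir -p pics; ls; python3 - <<'E'
from plant import bot, imaging
import cv2,numpy as np
s=bot.get_state();print({k:np.round(s[k],3) for k in('time_s','position','ee_rot','width')})
for n in('scene','top'):
    cv2.imwrite(f'pics/{n}0.png',imaging.camera(n)[:,:,::-1]);c=imaging.get_calibration(n);print(n,c)
print(imaging.get_calibration('wrist'))
E
```

```text
pics
{'time_s': np.float64(0.0), 'position': array([0.161, 0.629, 0.204]), 'ee_rot': array([-3.14 , -0.   ,  2.891]), 'width': np.float64(0.094)}
scene {'fx': 480.54330948255364, 'fy': 480.54330948255364, 'cx': 320.08329146391185, 'cy': 195.67651214167384, 'world_to_cam': array([[-0.61297162,  0.78995371,  0.01545741,  0.39408314],
       [-0.54878744, -0.43974806,  0.71095288,  0.11625657],
       [ 0.56841723,  0.4273111 ,  0.70306975, -1.70153853],
       [ 0.        ,  0.        ,  0.        ,  1.        ]])}
top {'fx': 444.9590133405777, 'fy': 444.9590133405777, 'cx': 325.41495452485685, 'cy': 203.80977619013933, 'world_to_cam': array([[ 0.01785946, -0.9998385 , -0.00200106, -0.17412292],
       [ 0.98101967,  0.01713674,  0.1931495 , -0.40255394],
       [-0.19308402, -0.00541262,  0.9811673 , -1.53622834],
       [ 0.        ,  0.        ,  0.        ,  1.        ]])}
{'fx': 295.73472685539826, 'fy': 295.73472685539826, 'cx': 318.6473310718754, 'cy': 200.02396119828006, 'tool_from_camera': array([[-5.57491418e-04,  9.67790945e-01,  2.51754594e-01,
         7.24157469e-02],
       [ 9.99999709e-01,  6.70829695e-04, -3.64369316e-04,
         5.93598228e-04],
       [-5.21517783e-04,  2.51754318e-01, -9.67791037e-01,
        -1.78991686e-01],
       [ 0.00000000e+00,  0.00000000e+00,  0.00000000e+00,
         1.00000000e+00]])}
```

View pics/top0.png

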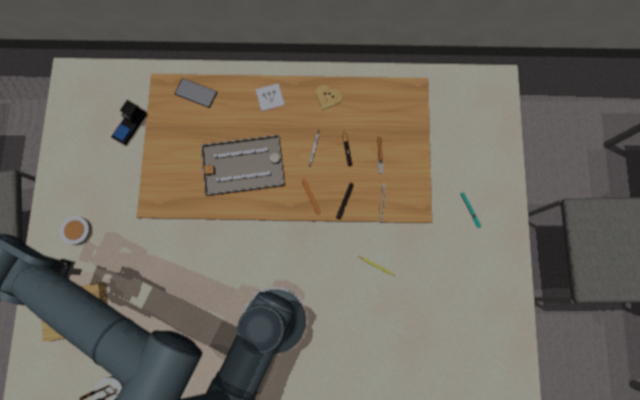

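View pics/scene0.png

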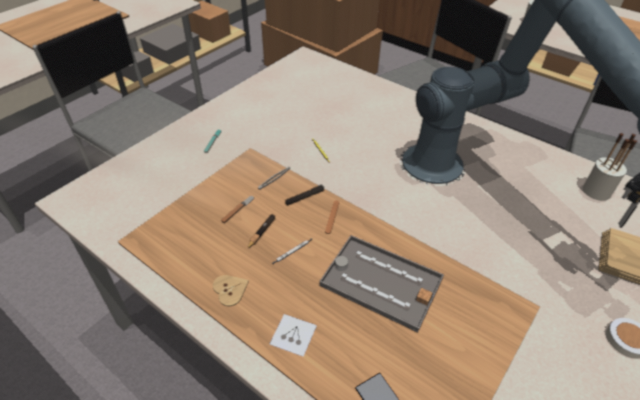

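The top view shows a tray with the tin at (275,157) and the cork at (209,170). Tools on the board are at (314,148), (347,148), (380,153), (312,196), (345,200) and (382,202). Strays lie off the board: a yellow one at (377,265) and a turquoise one at (470,210).

```bash
cat > h.py <<'E'
from plant import bot, imaging, models
import cv2,numpy as np
from scipy.spatial.transform import Rotation as R
def cam(name):
    c=imaging.get_calibration(name)
    if name=='wrist':
        s=bot.get_state();T=np.eye(4);T[:3,:3]=R.from_euler('xyz',s['ee_rot']).as_matrix();T[:3,3]=s['position']
        return c,T@c['tool_from_camera']
    return c,np.linalg.inv(c['world_to_cam'])
def to_world(cT,p,z):
    c,T=cT;d=T[:3,:3]@[(p[0]-c['cx'])/c['fx'],-(p[1]-c['cy'])/c['fy'],-1]
    return T[:3,3]+d*(z-T[2,3])/d[2]
def to_pix(cT,P):
    c,T=cT;q=np.linalg.inv(T)@np.r_[P,1];return np.array([c['cx']-c['fx']*q[0]/q[2],c['cy']+c['fy']*q[1]/q[2]])
E
python3 - <<'E'
from h import *
im=imaging.camera('top');cT=cam('top')
cv2.imwrite('pics/topcrop.png',cv2.resize(im[70:280,190:490],None,fx=2.66,fy=2.66,interpolation=cv2.INTER_CUBIC)[:,:,::-1])
for n in 'tray tin block tweezers stylus pen spatula stick marker'.split():
    for r in models.place_of('top',n)[:4]: print(n,np.round(r['position']),round(r['score'],2),np.round(to_world(cT,r['position'],.012),3))
E
```

```text
tray [244. 162.] 0.84 [0.563 0.137 0.012]
tray [211. 170.] 0.19 [0.529 0.254 0.012]
tin [277. 160.] 0.43 [0.571 0.012 0.012]
block [208. 171.] 0.62 [0.527 0.264 0.012]
tweezers [381. 203.] 0.49 [ 0.419 -0.368  0.012]
stylus [315. 148.] 0.63 [ 0.62  -0.126  0.012]
stylus [374. 266.] 0.4 [ 0.193 -0.341  0.012]
pen [347. 144.] 0.52 [ 0.636 -0.243  0.012]
spatula [382. 154.] 0.65 [ 0.602 -0.372  0.012]
spatula [469. 210.] 0.63 [ 0.399 -0.684  0.012]
stick [313. 197.] 0.47 [ 0.435 -0.12   0.012]
marker [345. 202.] 0.52 [ 0.42  -0.236  0.012]
```

View pics/topcrop.png

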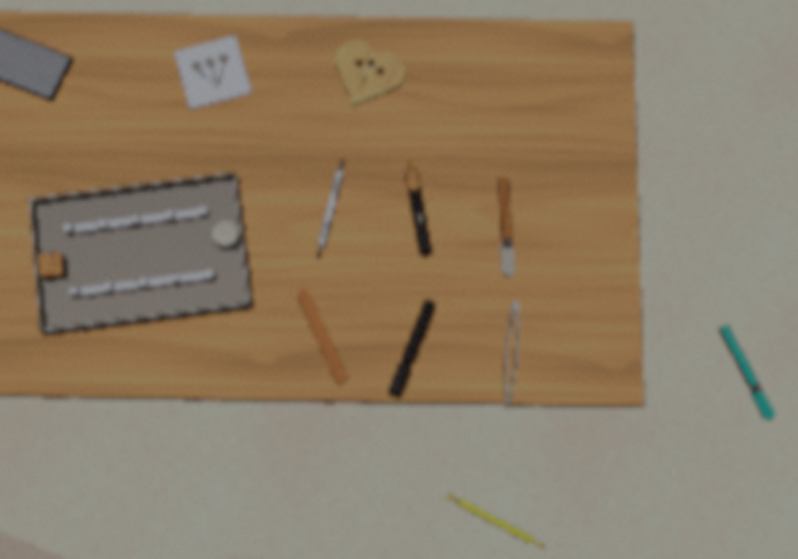

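Stylus candidates: (315,148) is silver with dark rings, so it is the one meant; (374,266) is yellow and is not. Spatula candidates: (382,154) is wood and steel, so it is the one meant; (469,210) is turquoise and is not. For the pen, (347,148) has the cork and brass tip, while (345,202) is the plain marker. The crop confirms all three.

The tin is at the world −y end of the tray. Next I move to a survey pose above the work.

>>> apply_moves(
  steps=[
    {"linear": [-0.6, -0.74, -0.11], "twist": -0.16, "fingers": 1},
    {"linear": [-0.6, -0.74, -0.11], "twist": -0.16, "fingers": 1},
    {"linear": [-0.6, -0.74, -0.11], "twist": -0.16, "fingers": 1},
    {"linear": [-0.6, -0.74, -0.11], "twist": -0.16, "fingers": 1},
    {"linear": [-0.6, -0.74, -0.11], "twist": -0.16, "fingers": 1},
    {"linear": [-0.6, -0.74, -0.11], "twist": -0.16, "fingers": 1},
    {"linear": [-0.6, -0.74, -0.11], "twist": -0.16, "fingers": 1},
    {"linear": [-0.6, -0.74, -0.11], "twist": -0.16, "fingers": 1},
    {"linear": [-0.6, -0.74, -0.11], "twist": -0.16, "fingers": 1},
    {"linear": [-0.6, -0.74, -0.11], "twist": -0.16, "fingers": 1},
  ],
)

```text
time_s: 1.43
position: [0.3225, 0.2798, 0.2506]
ee_rot: [-3.141, 0.003, 3.137]
force: [0.2, 0.7, 0.3]
width: 0.0937
grasp_force: 0.0
```

>>> apply_moves(
  steps=[
    {"linear": [-0.4, -0.9, 0], "twist": 0, "fingers": 1},
    {"linear": [-0.4, -0.9, 0], "twist": 0, "fingers": 1},
    {"linear": [-0.4, -0.9, 0], "twist": 0, "fingers": 1},
    {"linear": [-0.4, -0.9, 0], "twist": 0, "fingers": 1},
    {"linear": [-0.4, -0.9, 0], "twist": 0, "fingers": 1},
    {"linear": [-0.4, -0.9, 0], "twist": 0, "fingers": 1},
    {"linear": [-0.4, -0.9, 0], "twist": 0, "fingers": 1},
    {"linear": [-0.4, -0.9, 0], "twist": 0, "fingers": 1},
    {"linear": [-0.4, -0.9, 0], "twist": 0, "fingers": 1},
    {"linear": [-0.4, -0.9, 0], "twist": 0, "fingers": 1},
    {"linear": [-0.4, -0.9, 0], "twist": 0, "fingers": 1},
    {"linear": [-0.4, -0.9, 0], "twist": 0, "fingers": 1},
  ],
)

```text
time_s: 2.43
position: [0.4806, -0.0767, 0.2492]
ee_rot: [3.141, -0.001, 3.141]
force: [-0.1, 0.5, 1.1]
width: 0.0937
grasp_force: 0.0
```

```bash
python3 - <<'E'
from h import *
cT=cam('wrist');im=imaging.camera('wrist');s=bot.get_state();print(s['time_s'],np.round(s['position'],4),np.round(s['ee_rot'],3),np.round(s['dq'],2))
np.savez('w1.npz',im=im,T=cT[1])
cv2.imwrite('pics/w1.png',im[:,:,::-1])
for n in 'tray tin block tweezers stylus pen spatula stick marker'.split():
    for r in models.place_of('wrist',n)[:2]: print(n,np.round(r['position']),round(r['score'],2),np.round(to_world(cT,r['position'],.012),3))
E
```

```text
2.4833 [ 0.4803 -0.0758  0.2492] [ 3.141e+00 -1.000e-03 -3.141e+00] [ 0.02 -0.02  0.01 -0.   -0.   -0.  ]
tray [464. 224.] 0.71 [0.554 0.14  0.012]
tray [382. 241.] 0.51 [0.58  0.019 0.012]
tin [383. 243.] 0.64 [0.584 0.022 0.012]
block [547. 208.] 0.85 [0.528 0.259 0.012]
tweezers [106. 130.] 0.58 [ 0.417 -0.366  0.012]
stylus [291. 261.] 0.74 [ 0.614 -0.118  0.012]
spatula [463. 225.] 0.74 [0.555 0.138 0.012]
spatula [131. 250.] 0.72 [ 0.594 -0.361  0.012]
stick [291. 147.] 0.75 [ 0.44  -0.114  0.012]
marker [293. 145.] 0.59 [ 0.437 -0.111  0.012]
marker [202. 137.] 0.56 [ 0.426 -0.237  0.012]
```

View pics/w1.png

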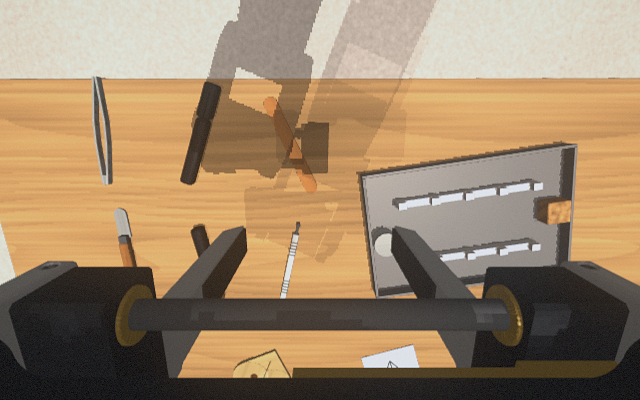

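The wrist view shows the tweezers from (95,77) to (107,184), the marker at (202,133) and the stick at (290,145). The stylus's near end is at (298,222) and the spatula's blade at (123,222). The tray rim corners are at (361,174), (577,144), (571,262) and (376,297).

```bash
python3 - <<'E'
from h import *
d=np.load('w1.npz');cT=(imaging.get_calibration('wrist'),d['T'])
w=lambda p,z=.016:to_world(cT,p,z)[:2]
def ax(n,a,b,z=.017):
    a,b=w(a,z),w(b,z);print(n,'mid',np.round((a+b)/2,4),'len',round(np.linalg.norm(a-b),4),'yaw',np.round(np.degrees(np.arctan2(*(b-a)[::-1])),1))
ax('tweez',(96,77),(107,184));ax('tray near side',(361,174),(577,144),.034);ax('tin side',(361,174),(376,297),.034);ax('blk side',(577,144),(571,262),.034)
C=np.array([w(p,.034) for p in((361,174),(577,144),(571,262),(376,297))]);print('center',C.mean(0))
ax('near bar',(399,204),(538,185),.036)
ax('far bar',(445,254),(536,245),.036)
cT=cam('top')
for n,a,b in(('stylus',(342,160),(319,257)),('pen',(409,162),(427,254)),('spat',(503,179),(508,275)),('tweez',(515,300),(508,404))):
    ax(n+' top',np.array(a)/2.66+(190,70),np.array(b)/2.66+(190,70))
E
```

```text
tweez mid [ 0.4205 -0.3697] len 0.1416 yaw -4.6
tray near side mid [0.4549 0.1224] len 0.2853 yaw 97.9
tin side mid [ 0.5681 -0.0043] len 0.1893 yaw 8.8
blk side mid [0.52   0.2778] len 0.1718 yaw 9.4
center [0.54406306 0.13675948]
near bar mid [0.5029 0.1278] len 0.1883 yaw 98.0
far bar mid [0.5839 0.1701] len 0.1293 yaw 96.1
stylus top mid [ 0.6177 -0.1222] len 0.1437 yaw 168.5
pen top mid [ 0.6204 -0.243 ] len 0.1351 yaw -168.9
spat top mid [ 0.5952 -0.364 ] len 0.138 yaw -177.5
tweez top mid [ 0.4195 -0.3711] len 0.1438 yaw 175.8
```

Lengths check out (tweezers 141.6 mm, tray side 285 mm). The tray centre is about (0.548, 0.1355), yaw 7.9°. I go to hover over the tweezers.

>>> apply_moves(
  steps=[
    {"linear": [0.15, -0.734, 0.37], "twist": 0.05, "fingers": 0.5},
    {"linear": [0.15, -0.734, 0.37], "twist": 0.05, "fingers": 0.5},
    {"linear": [0.15, -0.734, 0.37], "twist": 0.05, "fingers": 0.5},
    {"linear": [0.15, -0.734, 0.37], "twist": 0.05, "fingers": 0.5},
    {"linear": [0.15, -0.734, 0.37], "twist": 0.05, "fingers": 0.5},
    {"linear": [0.15, -0.734, 0.37], "twist": 0.05, "fingers": 0.5},
    {"linear": [0.15, -0.734, 0.37], "twist": 0.05, "fingers": 0.5},
    {"linear": [0.15, -0.734, 0.37], "twist": 0.05, "fingers": 0.5},
    {"linear": [0.15, -0.734, 0.37], "twist": 0.05, "fingers": 0.5},
    {"linear": [0.15, -0.734, 0.37], "twist": 0.05, "fingers": 0.5},
    {"linear": [0.15, -0.734, 0.37], "twist": 0.05, "fingers": 0.5},
  ],
)

```text
time_s: 3.85
position: [0.4208, -0.3699, 0.1016]
ee_rot: [3.141, 0.0, 3.063]
force: [0.9, -0.1, -0.0]
width: 0.047
grasp_force: 0.0
```

```bash
cat > look.py <<'E'
from h import *
import sys
n=sys.argv[1];cT=cam('wrist');im=imaging.camera('wrist');s=bot.get_state()
print(s['time_s'],np.round(s['position'],4),np.round(s['ee_rot'],4),'w',s['width'],'pix tcp',to_pix(cT,s['position']))
np.savez(n+'.npz',im=im,T=cT[1]);cv2.imwrite(f'pics/{n}.png',im[:,:,::-1])
E
python3 look.py w2
```

```text
3.9 [ 0.4212 -0.3696  0.1021] [-3.1411e+00  7.0000e-04  3.0644e+00] w 0.04713341393021219 pix tcp [318.30005359 239.41837451]
```

View pics/w2.png

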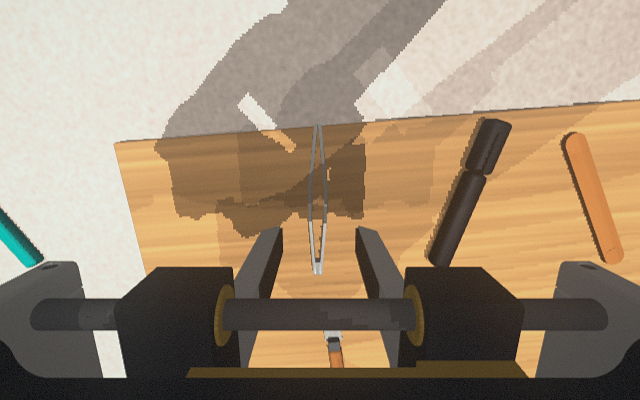

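The tweezers run vertically from (318,125) to (318,273), midway between the fingers. I descend and close.

>>> apply_moves(
  steps=[
    {"linear": [0, 0, 0.1], "twist": 0, "fingers": 0.5},
    {"linear": [0, 0, 0.18], "twist": 0, "fingers": 0.5},
    {"linear": [0, 0, 0.215], "twist": 0, "fingers": 0.5},
    {"linear": [0, 0, 0.215], "twist": 0, "fingers": 0.5},
    {"linear": [0, 0, 0.215], "twist": 0, "fingers": 0},
    {"linear": [0, 0, 0.215], "twist": 0, "fingers": 0},
    {"linear": [0, 0, 0.215], "twist": 0, "fingers": 0},
    {"linear": [0, 0, 0.215], "twist": 0, "fingers": 0},
    {"linear": [0, 0, 0.215], "twist": 0, "fingers": 0},
    {"linear": [0, 0, 0.215], "twist": 0, "fingers": 0},
  ],
)

```text
time_s: 4.73
position: [0.4211, -0.3704, 0.0162]
ee_rot: [-3.141, 0.001, 3.064]
force: [-0.2, 1.6, 3.6]
width: 0.0163
grasp_force: 30.0
```

>>> apply_moves(
  steps=[
    {"linear": [0, 0, -0.08], "twist": 0, "fingers": 0},
    {"linear": [0, 0, -0.17], "twist": 0, "fingers": 0},
    {"linear": [-0.02, 0.09, -0.25], "twist": 0, "fingers": 0},
    {"linear": [-0.05, 0.19, -0.25], "twist": -0.05, "fingers": 0},
    {"linear": [-0.08, 0.29, -0.25], "twist": -0.1, "fingers": 0},
    {"linear": [-0.11, 0.39, -0.25], "twist": -0.137, "fingers": 0},
    {"linear": [-0.14, 0.49, -0.25], "twist": -0.137, "fingers": 0},
    {"linear": [-0.17, 0.59, -0.25], "twist": -0.137, "fingers": 0},
    {"linear": [-0.2, 0.69, -0.25], "twist": -0.137, "fingers": 0},
    {"linear": [-0.23, 0.79, -0.25], "twist": -0.137, "fingers": 0},
    {"linear": [-0.255, 0.87, -0.25], "twist": -0.137, "fingers": 0},
    {"linear": [-0.255, 0.9, -0.25], "twist": -0.137, "fingers": 0},
    {"linear": [-0.255, 0.9, -0.25], "twist": -0.137, "fingers": 0},
  ],
)

```text
time_s: 5.82
position: [0.5505, -0.0166, 0.1153]
ee_rot: [3.141, -0.0, -3.0]
force: [0.3, -0.4, -1.6]
width: 0.0159
grasp_force: 30.0
```

```bash
cat > delta.py <<'E'
# usage: x y z yawdeg -> tool-frame shift in units
from h import *
import sys
x,y,z,yaw=map(float,sys.argv[1:5]);s=bot.get_state();M=R.from_euler('xyz',s['ee_rot']).as_matrix()
cur=np.degrees(np.arctan2(M[1,0],M[0,0]));dy=(yaw-cur+90)%180-90
print('lin',np.round(M.T@(np.array([x,y,z])-s['position'])/.4,4),'twist',np.round(-dy/90,4),'pos',np.round(s['position'],4),'yaw',round(cur%360,2),'w',round(s['width'],4),'dq',np.abs(s['dq']).max().round(3))
E
python3 delta.py .5575 .0672 .0325 187.9; python3 look.py w3
```

```text
lin [-0.0471  0.2049  0.207 ] twist 0.0024 pos [ 0.5505 -0.0166  0.1153] yaw 188.11 w 0.0159 dq 0.068
5.8667 [ 0.5502 -0.0184  0.1153] [-3.1413e+00 -6.0000e-04 -3.0018e+00] w 0.01600798230718506 pix tcp [315.32852528 237.64552022]
```

View pics/w3.png

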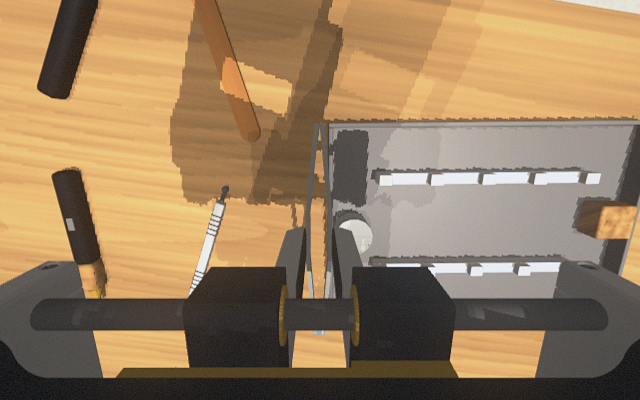

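The tray is now square to the view, with near-bar teeth at about (385,179) to (592,177) and the far bar at row 269. I measure these teeth precisely.

```bash
python3 - <<'E'
from h import *
d=np.load('w3.npz');cT=(imaging.get_calibration('wrist'),d['T']);im=d['im'].astype(float).mean(2)
print(d['im'][178,360:410].mean(1).astype(int))
from scipy.optimize import least_squares
# template: teeth bright on sides; fit tray pose by maximising brightness of tooth tops minus gaps at tooth height
g=cv2.GaussianBlur(im,(0,0),.8).astype(np.float32)
def score(p):
    x,y,a=p;c,s=np.cos(a),np.sin(a);v=0
    for bx in(-45,45):
        for ty in(-92,-46,0,46,92):
            def smp(us,vs):
                r=0
                for u in us:
                    for w in vs:
                        P=[x+(c*(bx+u)-s*(ty+w))/1e3,y+(s*(bx+u)+c*(ty+w))/1e3,.036]
                        q=to_pix(cT,P)
                        if q[1]>272 or (300<q[0]<368 and q[1]>215): return 0 if not r else r
                        r+=cv2.getRectSubPix(g,(1,1),tuple(map(float,q)))[0,0]
                return r
            if bx==45 and ty>40: continue
            v+=smp((-3,0,3),(-4,0,4))-smp((-3,0,3),(-9,))*1.5-smp((-3,0,3),(9,))*1.5-smp((-8,8),(-4,0,4))*.75
    return v
from scipy.optimize import minimize
best=max(((score((x,y,np.radians(7.9))),x,y) for x in np.arange(.538,.56,.002) for y in np.arange(.126,.146,.002)))
print(best)
r=minimize(lambda p:-score((p[0],p[1],p[2])),[best[1],best[2],np.radians(7.9)],method='Nelder-Mead',options=dict(initial_simplex=[[best[1],best[2],.138],[best[1]+.002,best[2],.138],[best[1],best[2]+.002,.138],[best[1],best[2],.15]],xatol=1e-4))
x,y,a=r.x;print(r.x,np.degrees(a))
o=d['im'].copy()
for bx in(-45,45):
    for ty in(-92,-46,0,46,92):
        pts=[to_pix(cT,[x+(np.cos(a)*(bx+u)-np.sin(a)*(ty+w))/1e3,y+(np.sin(a)*(bx+u)+np.cos(a)*(ty+w))/1e3,.036]) for u,w in((-5,-6),(5,-6),(5,6),(-5,6))]
        cv2.polylines(o,[np.int32(np.array(pts)*16)],True,(255,0,0),1,shift=4)
cv2.imwrite('pics/w3f.png',cv2.resize(o[110:310,300:640],None,fx=2.3,fy=2.3,interpolation=cv2.INTER_NEAREST)[:,:,::-1])
for y0 in(-69,-23,23,69): print(y0,x-np.sin(a)*y0/1e3,y+np.cos(a)*y0/1e3)
E
```

```text
[ 77  76  77  80  77  76 144 154 157 159 128  80  76  76  79  90  97 103
  96 129 234 237 234 233 234 234 233 233 234 237 237 238 227 237 238 239
 238 238 238 237 239 238 238 238 238 238 237 238 237 238]
(np.float32(-814.1044), np.float64(0.55), np.float64(0.138))
[0.54959941 0.13778854 0.14926917] 8.55249341448859
-69 0.5598607749818989 0.06955582252975687
-23 0.5530198634351321 0.1150443038102889
23 0.5461789518883654 0.16053278509082092
69 0.5393380403415986 0.20602126637135296
```

View pics/w3f.png

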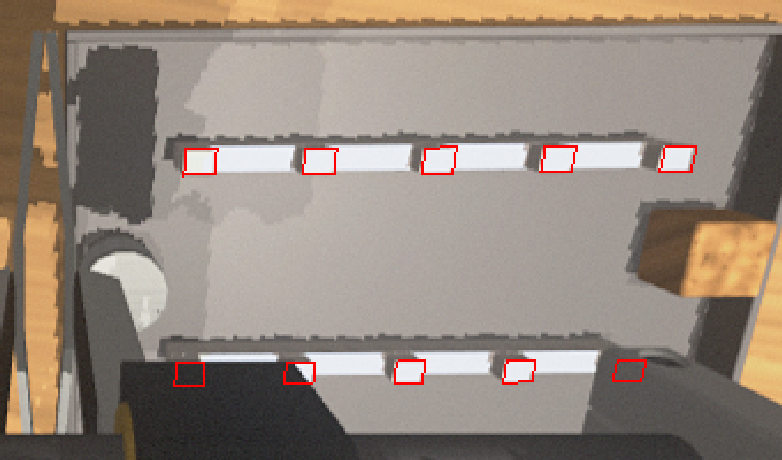

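The overlay sits on the teeth tops, so the tray is at about (0.549, 0.137), yaw 8.4°. Gap 1 is at (0.559, 0.069).

```bash
python3 delta.py .559 .0688 .0325 188.3
```

```text
lin [-0.0522  0.213   0.2069] twist -0.0033 pos [ 0.5502 -0.0184  0.1153] yaw 188.01 w 0.016 dq 0.049
```

>>> apply_moves(
  steps=[
    {"linear": [-0.02, 0.08, 0], "twist": 0, "fingers": 0},
    {"linear": [-0.04, 0.17, 0], "twist": 0, "fingers": 0},
    {"linear": [-0.052, 0.213, 0.03], "twist": 0, "fingers": 0},
    {"linear": [-0.052, 0.213, 0.08], "twist": 0, "fingers": 0},
    {"linear": [-0.052, 0.213, 0.13], "twist": 0, "fingers": 0},
    {"linear": [-0.052, 0.213, 0.15], "twist": 0, "fingers": 0},
    {"linear": [-0.052, 0.213, 0.15], "twist": 0, "fingers": 0},
  ],
)

```text
time_s: 6.45
position: [0.5574, 0.0665, 0.0531]
ee_rot: [3.141, -0.005, -3.006]
force: [-0.1, 0.5, -0.5]
width: 0.0163
grasp_force: 30.0
```

```bash
python3 delta.py .559 .0688 .0325 188.3
```

```text
lin [-0.005   0.005   0.0516] twist -0.0062 pos [0.5574 0.0665 0.0531] yaw 187.74 w 0.0163 dq 0.034
```

>>> apply_moves(
  steps=[
    {"linear": [-0.003, 0.003, 0.02], "twist": 0, "fingers": 0},
    {"linear": [-0.003, 0.003, 0.038], "twist": 0, "fingers": 0},
    {"linear": [-0.003, 0.003, 0.047], "twist": 0, "fingers": 0},
    {"linear": [-0.003, 0.003, 0.051], "twist": 0, "fingers": 0},
    {"linear": [-0.003, 0.003, 0.051], "twist": 0, "fingers": 0},
    {"linear": [-0.003, 0.003, 0.051], "twist": 0, "fingers": 0},
  ],
)

```text
time_s: 6.95
position: [0.5607, 0.0693, 0.0354]
ee_rot: [-3.141, 0.0, -3.004]
force: [0.1, 0.4, -0.3]
width: 0.016
grasp_force: 30.0
```

>>> apply_moves(
  steps=[
    {"linear": [0, 0, 0.002], "twist": 0, "fingers": 0},
    {"linear": [0, 0, 0.003], "twist": 0, "fingers": 0},
    {"linear": [0, 0, 0.004], "twist": 0, "fingers": 0},
  ],
)

```text
time_s: 7.2
position: [0.5606, 0.0694, 0.0337]
ee_rot: [-3.141, 0.0, -3.004]
force: [-1.4, -0.0, -0.5]
width: 0.016
grasp_force: 30.0
```

>>> apply_moves(
  steps=[
    {"linear": [0, 0, 0.002], "twist": 0, "fingers": 0},
    {"linear": [0, 0, 0.004], "twist": 0, "fingers": 0},
    {"linear": [0, 0, 0.004], "twist": 0, "fingers": 0},
  ],
)

```text
time_s: 7.45
position: [0.5606, 0.0694, 0.0322]
ee_rot: [-3.142, 0.0, -3.004]
force: [-1.9, 0.3, 2.5]
width: 0.0164
grasp_force: 30.0
```

>>> apply_moves(
  steps=[
    {"linear": [0, 0, 0], "twist": 0, "fingers": 0.3},
    {"linear": [0, 0, 0], "twist": 0, "fingers": 0.3},
    {"linear": [0, 0, 0], "twist": 0, "fingers": 0.3},
    {"linear": [0, 0, -0.05], "twist": 0, "fingers": 0.3},
    {"linear": [0, 0, -0.15], "twist": 0, "fingers": 0.3},
    {"linear": [0, 0, -0.22], "twist": 0, "fingers": 0.3},
    {"linear": [0, 0, -0.22], "twist": 0, "fingers": 0.3},
  ],
)

```text
time_s: 8.03
position: [0.5648, 0.0691, 0.1266]
ee_rot: [-3.139, 0.011, -3.004]
force: [0.7, 0.4, 0.9]
width: 0.0282
grasp_force: 0.0
```

```bash
python3 delta.py .617 -.121 .11 168.5;python3 look.py w4
```

```text
lin [-0.0637 -0.4886  0.0435] twist 0.2152 pos [0.5648 0.0691 0.1266] yaw 187.87 w 0.0282 dq 0.06
8.0833 [0.5631 0.0692 0.1236] [-3.14    0.0074 -3.0043] w 0.02815940996688195 pix tcp [318.55749674 234.19203325]
```

View pics/w4.png

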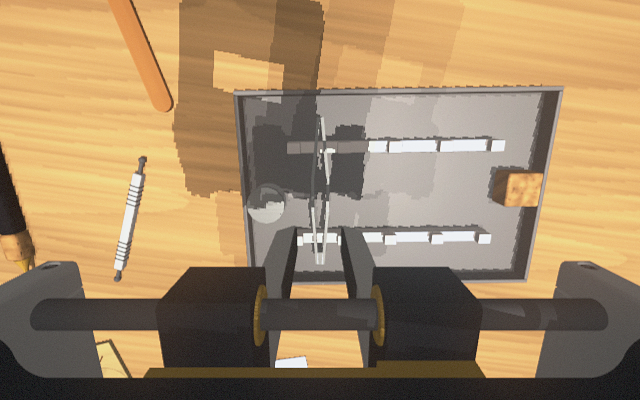

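The tweezers lie in the gap next to the tin, from (321,116) to (320,264), centred and straight. The silver stylus is fully visible from (142,158) to (118,279).

```bash
cat > ax.py <<'E'
from h import *
import sys
# usage: npz x1 y1 x2 y2 z
n,a,b,c,d,z=sys.argv[1],*map(float,sys.argv[2:]);cT=(imaging.get_calibration('wrist'),np.load(n+'.npz')['T'])
a,b=to_world(cT,(a,b),z),to_world(cT,(c,d),z);print('mid',np.round((a+b)/2,4),'len',np.linalg.norm(a-b).round(4),'yaw',np.degrees(np.arctan2(*(a-b)[1::-1])).round(1))
E
python3 ax.py w4 142 157 118 280 .0165; python3 delta.py .617 -.121 .11 168.5
```

```text
mid [ 0.6192 -0.1206  0.0165] len 0.1421 yaw 168.4
lin [-0.0682 -0.4895  0.0353] twist 0.2152 pos [0.5631 0.0692 0.1236] yaw 187.87 w 0.0282 dq 0.062
```

>>> apply_moves(
  steps=[
    {"linear": [-0.01, -0.1, 0], "twist": 0.08, "fingers": 0.4},
    {"linear": [-0.03, -0.2, 0], "twist": 0.15, "fingers": 0.4},
    {"linear": [-0.05, -0.3, 0], "twist": 0.215, "fingers": 0.4},
    {"linear": [-0.06, -0.4, 0.02], "twist": 0.215, "fingers": 0.4},
    {"linear": [-0.072, -0.47, 0.035], "twist": 0.215, "fingers": 0.4},
    {"linear": [-0.072, -0.489, 0.06], "twist": 0.215, "fingers": 0.4},
    {"linear": [-0.072, -0.489, 0.06], "twist": 0.215, "fingers": 0.4},
    {"linear": [-0.072, -0.489, 0.06], "twist": 0.215, "fingers": 0.4},
    {"linear": [-0.072, -0.489, 0.06], "twist": 0.215, "fingers": 0.4},
  ],
)

```text
time_s: 8.83
position: [0.6149, -0.1188, 0.0951]
ee_rot: [3.141, -0.002, 2.942]
force: [-0.2, -0.5, -0.3]
width: 0.0377
grasp_force: 0.0
```

```bash
python3 delta.py .6187 -.121 .015 168.4;python3 look.py w5
```

```text
lin [-0.0107 -0.0038  0.2002] twist 0.0021 pos [ 0.6149 -0.1188  0.0951] yaw 168.59 w 0.0377 dq 0.017
8.8833 [ 0.6153 -0.1187  0.0957] [ 3.1412e+00 -7.0000e-04  2.9429e+00] w 0.037843436546209676 pix tcp [317.88297991 239.52100948]
```

View pics/w5.png

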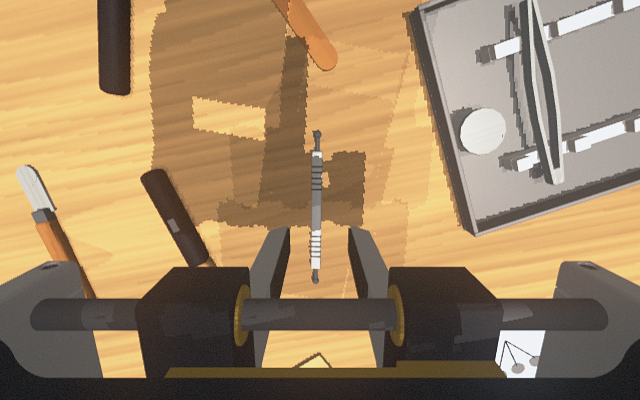

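The stylus is straight and centred between the fingers, from (318,131) to (315,281). I descend and close.

>>> apply_moves(
  steps=[
    {"linear": [-0.008, -0.003, 0.09], "twist": 0, "fingers": 0.4},
    {"linear": [-0.008, -0.003, 0.16], "twist": 0, "fingers": 0.4},
    {"linear": [-0.008, -0.003, 0.2], "twist": 0, "fingers": 0.4},
    {"linear": [-0.008, -0.003, 0.2], "twist": 0, "fingers": 0.4},
    {"linear": [-0.008, -0.003, 0.2], "twist": 0, "fingers": 0},
    {"linear": [-0.008, -0.003, 0.2], "twist": 0, "fingers": 0},
    {"linear": [-0.008, -0.003, 0.2], "twist": 0, "fingers": 0},
    {"linear": [-0.008, -0.003, 0.2], "twist": 0, "fingers": 0},
    {"linear": [-0.008, -0.003, 0.2], "twist": 0, "fingers": 0},
    {"linear": [-0.008, -0.003, 0.2], "twist": 0, "fingers": 0},
  ],
)

```text
time_s: 9.72
position: [0.619, -0.1223, 0.0167]
ee_rot: [3.141, 0.001, 2.941]
force: [-1.1, 0.3, 2.8]
width: 0.0083
grasp_force: 30.0
```

```bash
python3 delta.py .5523 .1143 .0325 188.3
```

```text
lin [ 0.2812  0.5463 -0.0397] twist -0.22 pos [ 0.619  -0.1223  0.0167] yaw 168.5 w 0.0083 dq 0.002
```

>>> apply_moves(
  steps=[
    {"linear": [0, 0, -0.08], "twist": 0, "fingers": 0},
    {"linear": [0, 0, -0.17], "twist": 0, "fingers": 0},
    {"linear": [0.04, 0.07, -0.22], "twist": 0, "fingers": 0},
    {"linear": [0.09, 0.16, -0.22], "twist": -0.07, "fingers": 0},
    {"linear": [0.14, 0.26, -0.22], "twist": -0.14, "fingers": 0},
    {"linear": [0.19, 0.36, -0.22], "twist": -0.22, "fingers": 0},
    {"linear": [0.24, 0.46, -0.22], "twist": -0.22, "fingers": 0},
    {"linear": [0.281, 0.54, -0.2], "twist": -0.22, "fingers": 0},
    {"linear": [0.281, 0.546, -0.15], "twist": -0.22, "fingers": 0},
    {"linear": [0.281, 0.546, -0.11], "twist": -0.22, "fingers": 0},
    {"linear": [0.281, 0.546, -0.1], "twist": -0.22, "fingers": 0},
    {"linear": [0.281, 0.546, -0.1], "twist": -0.22, "fingers": 0},
  ],
)

```text
time_s: 10.72
position: [0.5507, 0.1141, 0.0545]
ee_rot: [3.141, -0.003, -2.996]
force: [-0.5, -1.1, -1.1]
width: 0.0083
grasp_force: 30.0
```

```bash
python3 delta.py .5523 .1143 .0327 188.3;python3 look.py w6
```

```text
lin [-0.0042 -0.0002  0.0546] twist 0.0002 pos [0.5507 0.1141 0.0545] yaw 188.32 w 0.0083 dq 0.032
10.7667 [0.5518 0.1138 0.0557] [ 3.1415e+00 -8.0000e-04 -2.9970e+00] w 0.008447548851289266 pix tcp [317.36980888 240.579908  ]
```

View pics/w6.png

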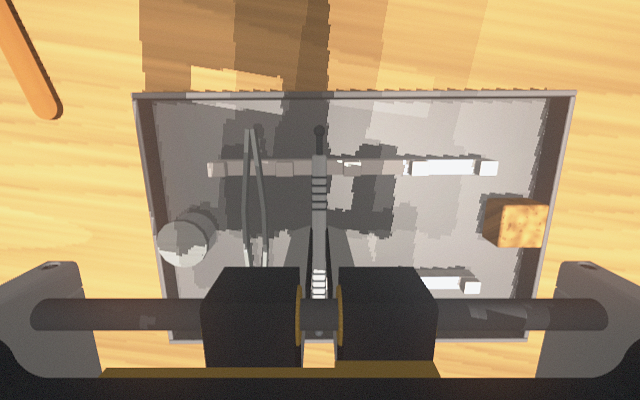

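The stylus at column 319 lies midway between the teeth at 285 and 352. I lower it.

>>> apply_moves(
  steps=[
    {"linear": [0, 0, 0.025], "twist": 0, "fingers": 0},
    {"linear": [0, 0, 0.04], "twist": 0, "fingers": 0},
    {"linear": [0, 0, 0.05], "twist": 0, "fingers": 0},
    {"linear": [0, 0, 0.054], "twist": 0, "fingers": 0},
    {"linear": [0, 0, 0.057], "twist": 0, "fingers": 0},
    {"linear": [0, 0, 0.057], "twist": 0, "fingers": 0},
    {"linear": [0, 0, 0.057], "twist": 0, "fingers": 0},
  ],
)

```text
time_s: 11.35
position: [0.5522, 0.1141, 0.0333]
ee_rot: [-3.142, 0.0, -2.997]
force: [-0.6, -0.1, -0.6]
width: 0.0081
grasp_force: 30.0
```

>>> apply_moves(
  steps=[
    {"linear": [0, 0, 0.001], "twist": 0, "fingers": 0},
    {"linear": [0, 0, 0.002], "twist": 0, "fingers": 0},
    {"linear": [0, 0, 0.002], "twist": 0, "fingers": 0},
  ],
)

```text
time_s: 11.6
position: [0.5522, 0.1142, 0.0327]
ee_rot: [-3.141, 0.0, -2.996]
force: [-0.6, -0.4, 2.2]
width: 0.0083
grasp_force: 30.0
```

>>> apply_moves(
  steps=[
    {"linear": [0, 0, 0], "twist": 0, "fingers": 0.25},
    {"linear": [0, 0, 0], "twist": 0, "fingers": 0.25},
    {"linear": [0, 0, 0], "twist": 0, "fingers": 0.25},
    {"linear": [0, 0, -0.05], "twist": 0, "fingers": 0.25},
    {"linear": [0, 0, -0.15], "twist": 0, "fingers": 0.25},
    {"linear": [0, 0, -0.22], "twist": 0, "fingers": 0.25},
    {"linear": [0, 0, -0.22], "twist": 0, "fingers": 0.25},
    {"linear": [0, 0, -0.22], "twist": 0, "fingers": 0.25},
  ],
)

```text
time_s: 12.27
position: [0.5534, 0.1142, 0.1223]
ee_rot: [-3.141, 0.004, -2.996]
force: [0.9, -0.9, 0.0]
width: 0.0236
grasp_force: 0.0
```

```bash
python3 delta.py .6204 -.24 .12 191.1
```

```text
lin [-0.0377 -0.9005  0.0064] twist -0.0309 pos [0.5534 0.1142 0.1223] yaw 188.32 w 0.0236 dq 0.053
```

>>> apply_moves(
  steps=[
    {"linear": [-0.005, -0.1, 0], "twist": -0.03, "fingers": 0.5},
    {"linear": [-0.01, -0.2, 0], "twist": -0.03, "fingers": 0.5},
    {"linear": [-0.015, -0.3, 0], "twist": -0.03, "fingers": 0.5},
    {"linear": [-0.02, -0.4, 0], "twist": -0.03, "fingers": 0.5},
    {"linear": [-0.025, -0.5, 0], "twist": -0.03, "fingers": 0.5},
    {"linear": [-0.03, -0.6, 0], "twist": -0.03, "fingers": 0.5},
    {"linear": [-0.035, -0.7, 0], "twist": -0.03, "fingers": 0.5},
    {"linear": [-0.037, -0.8, 0], "twist": -0.03, "fingers": 0.5},
    {"linear": [-0.037, -0.87, 0.03], "twist": -0.03, "fingers": 0.5},
    {"linear": [-0.037, -0.9, 0.06], "twist": -0.03, "fingers": 0.5},
    {"linear": [-0.037, -0.9, 0.06], "twist": -0.03, "fingers": 0.5},
    {"linear": [-0.037, -0.9, 0.06], "twist": -0.03, "fingers": 0.5},
  ],
)

```text
time_s: 13.27
position: [0.6169, -0.2392, 0.0934]
ee_rot: [3.138, -0.004, -2.951]
force: [-0.3, 0.5, 0.2]
width: 0.0469
grasp_force: 0.0
```

```bash
python3 look.py w7
```

```text
13.3167 [ 0.6177 -0.2387  0.0947] [ 3.1392e+00 -2.2000e-03 -2.9493e+00] w 0.04716303318438307 pix tcp [318.62221283 240.19482279]
```

View pics/w7.png

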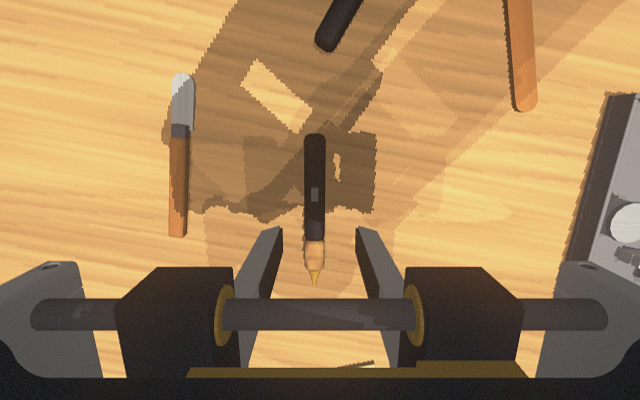

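The pen is straight from tail (315,134) to brass tip (314,286), and its cork collar confirms it. It sits about 4 px left of centre. The spatula is fully visible from (183,73) to (178,237).

```bash
python3 ax.py w7 315 134 314 287 .021; python3 ax.py w7 183 73 178 236 .016
```

```text
mid [ 0.6247 -0.2408  0.021 ] len 0.142 yaw -169.6
mid [ 0.5986 -0.3638  0.016 ] len 0.1414 yaw -177.4
```

>>> apply_moves(
  steps=[
    {"linear": [-0.013, -0.009, 0.06], "twist": 0, "fingers": 0.5},
    {"linear": [-0.013, -0.009, 0.14], "twist": 0, "fingers": 0.5},
    {"linear": [-0.013, -0.009, 0.195], "twist": 0, "fingers": 0.5},
    {"linear": [-0.013, -0.009, 0.195], "twist": 0, "fingers": 0.5},
    {"linear": [-0.013, -0.009, 0.195], "twist": 0, "fingers": 0},
    {"linear": [-0.013, -0.009, 0.195], "twist": 0, "fingers": 0},
    {"linear": [-0.013, -0.009, 0.195], "twist": 0, "fingers": 0},
    {"linear": [-0.013, -0.009, 0.195], "twist": 0, "fingers": 0},
    {"linear": [-0.013, -0.009, 0.195], "twist": 0, "fingers": 0},
    {"linear": [-0.013, -0.009, 0.195], "twist": 0, "fingers": 0},
  ],
)

```text
time_s: 14.15
position: [0.6252, -0.2428, 0.0199]
ee_rot: [-3.14, 0.002, -2.95]
force: [-1.5, 2.2, 4.1]
width: 0.0174
grasp_force: 30.0
```

```bash
python3 delta.py .5457 .1598 .033 188.3
```

```text
lin [ 0.003   1.0258 -0.034 ] twist 0.03 pos [ 0.6252 -0.2428  0.0199] yaw 191.0 w 0.0174 dq 0.004
```

>>> apply_moves(
  steps=[
    {"linear": [0, 0, -0.08], "twist": 0, "fingers": 0},
    {"linear": [0, 0, -0.17], "twist": 0, "fingers": 0},
    {"linear": [0, 0.08, -0.22], "twist": 0, "fingers": 0},
    {"linear": [0, 0.18, -0.22], "twist": 0, "fingers": 0},
    {"linear": [0, 0.28, -0.22], "twist": 0, "fingers": 0},
    {"linear": [0, 0.38, -0.22], "twist": 0.03, "fingers": 0},
    {"linear": [0, 0.48, -0.22], "twist": 0.03, "fingers": 0},
    {"linear": [0, 0.58, -0.22], "twist": 0.03, "fingers": 0},
    {"linear": [0, 0.68, -0.22], "twist": 0.03, "fingers": 0},
    {"linear": [0, 0.78, -0.22], "twist": 0.03, "fingers": 0},
    {"linear": [0, 0.88, -0.22], "twist": 0.03, "fingers": 0},
    {"linear": [0, 0.95, -0.22], "twist": 0.03, "fingers": 0},
    {"linear": [0, 0.98, -0.22], "twist": 0.03, "fingers": 0},
    {"linear": [0, 0.98, -0.22], "twist": 0.03, "fingers": 0},
  ],
)

```text
time_s: 15.32
position: [0.5489, 0.1443, 0.1063]
ee_rot: [3.142, -0.0, -2.993]
force: [0.6, 0.1, -0.9]
width: 0.0176
grasp_force: 30.0
```

```bash
python3 delta.py .5457 .1598 .036 188.3
```

```text
lin [0.0021 0.0396 0.1758] twist 0.0023 pos [0.5489 0.1443 0.1063] yaw 188.51 w 0.0176 dq 0.061
```

>>> apply_moves(
  steps=[
    {"linear": [0.002, 0.04, 0.01], "twist": 0, "fingers": 0},
    {"linear": [0.002, 0.04, 0.06], "twist": 0, "fingers": 0},
    {"linear": [0.002, 0.04, 0.1], "twist": 0, "fingers": 0},
    {"linear": [0.002, 0.04, 0.11], "twist": 0, "fingers": 0},
    {"linear": [0.002, 0.04, 0.11], "twist": 0, "fingers": 0},
  ],
)

```text
time_s: 15.73
position: [0.5458, 0.1565, 0.0609]
ee_rot: [-3.141, -0.003, -2.998]
force: [0.8, -0.3, -0.0]
width: 0.0175
grasp_force: 30.0
```

```bash
python3 look.py w8;python3 delta.py .5457 .1598 .036 188.3
```

```text
15.7833 [0.5466 0.1568 0.0621] [-3.1414e+00 -8.0000e-04 -2.9981e+00] w 0.017649531439861286 pix tcp [318.27160936 240.38846937]
lin [0.0012 0.0078 0.0652] twist -0.0009 pos [0.5466 0.1568 0.0621] yaw 188.22 w 0.0176 dq 0.021
```

View pics/w8.png

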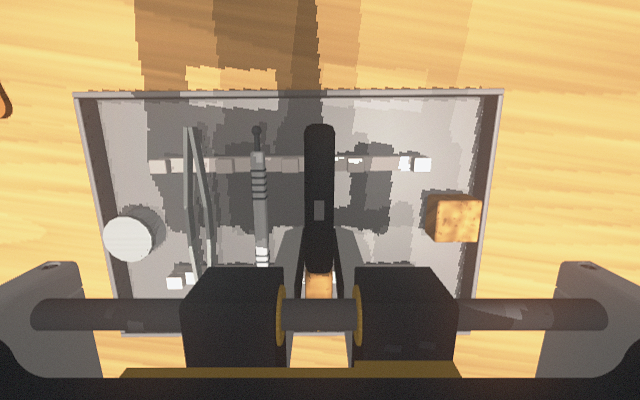

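The pen at column 319 is about 3 mm left of the gap centre at 324, which matches the computed correction. I apply it and lower.

>>> apply_moves(
  steps=[
    {"linear": [0.001, 0.008, 0.01], "twist": 0, "fingers": 0},
    {"linear": [0.001, 0.008, 0.035], "twist": 0, "fingers": 0},
    {"linear": [0.001, 0.008, 0.052], "twist": 0, "fingers": 0},
    {"linear": [0.001, 0.008, 0.06], "twist": 0, "fingers": 0},
    {"linear": [0.001, 0.008, 0.064], "twist": 0, "fingers": 0},
    {"linear": [0.001, 0.008, 0.065], "twist": 0, "fingers": 0},
    {"linear": [0.001, 0.008, 0.065], "twist": 0, "fingers": 0},
  ],
)

```text
time_s: 16.37
position: [0.5457, 0.1612, 0.0363]
ee_rot: [-3.142, 0.0, -2.996]
force: [-0.2, 0.1, -0.1]
width: 0.0174
grasp_force: 30.0
```

>>> apply_moves(
  steps=[
    {"linear": [0, -0.001, 0.001], "twist": 0, "fingers": 0},
    {"linear": [0, -0.001, 0.0015], "twist": 0, "fingers": 0},
    {"linear": [0, -0.001, 0.0015], "twist": 0, "fingers": 0},
  ],
)

```text
time_s: 16.62
position: [0.5459, 0.1607, 0.0359]
ee_rot: [-3.142, 0.001, -2.997]
force: [1.2, 0.5, -0.6]
width: 0.0177
grasp_force: 30.0
```

>>> apply_moves(
  steps=[
    {"linear": [0, 0, 0.001], "twist": 0, "fingers": 0},
    {"linear": [0, 0, 0.002], "twist": 0, "fingers": 0},
    {"linear": [0, 0, 0.002], "twist": 0, "fingers": 0},
  ],
)

```text
time_s: 16.87
position: [0.5459, 0.1607, 0.0358]
ee_rot: [-3.141, 0.0, -2.996]
force: [-3.4, -0.8, 6.4]
width: 0.0179
grasp_force: 30.0
```

>>> apply_moves(
  steps=[
    {"linear": [0, 0, 0], "twist": 0, "fingers": 0.3},
    {"linear": [0, 0, 0], "twist": 0, "fingers": 0.3},
    {"linear": [0, 0, 0], "twist": 0, "fingers": 0.3},
    {"linear": [0, 0, -0.05], "twist": 0, "fingers": 0.3},
    {"linear": [0, 0, -0.15], "twist": 0, "fingers": 0.3},
    {"linear": [0, 0, -0.22], "twist": 0, "fingers": 0.3},
    {"linear": [0, -0.08, -0.22], "twist": 0, "fingers": 0.3},
    {"linear": [0, -0.18, -0.22], "twist": 0, "fingers": 0.3},
    {"linear": [0, -0.28, -0.22], "twist": 0, "fingers": 0.3},
    {"linear": [0, -0.38, -0.22], "twist": 0, "fingers": 0.4},
    {"linear": [0, -0.48, -0.22], "twist": 0, "fingers": 0.5},
    {"linear": [0, -0.58, -0.22], "twist": 0, "fingers": 0.5},
    {"linear": [0, -0.68, -0.22], "twist": 0.03, "fingers": 0.5},
    {"linear": [0, -0.78, -0.22], "twist": 0.06, "fingers": 0.5},
    {"linear": [0, -0.85, -0.22], "twist": 0.06, "fingers": 0.5},
    {"linear": [0, -0.85, -0.22], "twist": 0.06, "fingers": 0.5},
  ],
)

```text
time_s: 18.2
position: [0.5952, -0.1809, 0.1229]
ee_rot: [-3.14, 0.001, -3.096]
force: [0.2, -1.1, 0.2]
width: 0.0472
grasp_force: 0.0
```

```bash
python3 delta.py .5983 -.364 .1 182.6
```

```text
lin [ 0.0131 -0.4576  0.058 ] twist 0.0001 pos [ 0.5952 -0.1809  0.1229] yaw 182.61 w 0.0472 dq 0.072
```

>>> apply_moves(
  steps=[
    {"linear": [0.005, -0.1, 0], "twist": 0, "fingers": 0.5},
    {"linear": [0.01, -0.2, 0], "twist": 0, "fingers": 0.5},
    {"linear": [0.013, -0.3, 0], "twist": 0, "fingers": 0.5},
    {"linear": [0.013, -0.4, 0.03], "twist": 0, "fingers": 0.5},
    {"linear": [0.013, -0.45, 0.06], "twist": 0, "fingers": 0.5},
    {"linear": [0.013, -0.458, 0.06], "twist": 0, "fingers": 0.5},
    {"linear": [0.013, -0.458, 0.06], "twist": 0, "fingers": 0.5},
    {"linear": [0.013, -0.458, 0.06], "twist": 0, "fingers": 0.5},
  ],
)

```text
time_s: 18.87
position: [0.5991, -0.3575, 0.0988]
ee_rot: [3.141, -0.0, -3.09]
force: [-0.1, 0.9, 0.9]
width: 0.0469
grasp_force: 0.0
```

```bash
python3 look.py w9;python3 delta.py .5983 -.364 .0155 182.6
```

```text
18.9167 [ 0.5994 -0.3572  0.0993] [ 3.1413e+00  3.0000e-04 -3.0892e+00] w 0.046966041472534026 pix tcp [318.28400642 239.15159571]
lin [ 0.0036 -0.0168  0.2095] twist 0.0044 pos [ 0.5994 -0.3572  0.0993] yaw 183.0 w 0.047 dq 0.009
```

View pics/w9.png

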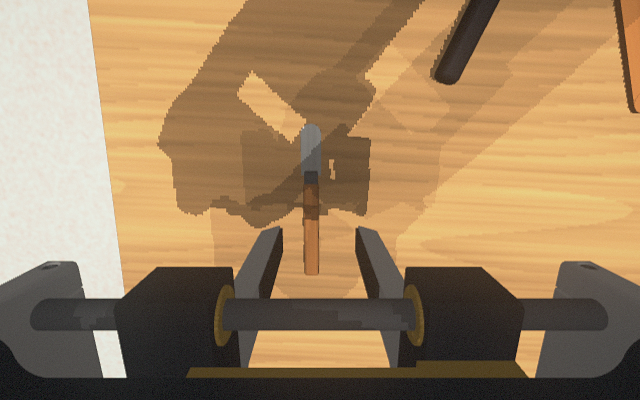

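The wooden-handled, steel-bladed spatula is straight from (311,123) to (312,275), about 7 px left of centre, which matches the computed −0.017 shift. I grasp it.

>>> apply_moves(
  steps=[
    {"linear": [0.004, -0.017, 0.06], "twist": 0, "fingers": 0.5},
    {"linear": [0.004, -0.017, 0.14], "twist": 0, "fingers": 0.5},
    {"linear": [0.004, -0.017, 0.205], "twist": 0, "fingers": 0.5},
    {"linear": [0.004, -0.017, 0.208], "twist": 0, "fingers": 0.5},
    {"linear": [0.004, -0.017, 0.208], "twist": 0, "fingers": 0},
    {"linear": [0.004, -0.017, 0.208], "twist": 0, "fingers": 0},
    {"linear": [0.004, -0.017, 0.208], "twist": 0, "fingers": 0},
    {"linear": [0.004, -0.017, 0.208], "twist": 0, "fingers": 0},
    {"linear": [0.004, -0.017, 0.208], "twist": 0, "fingers": 0},
    {"linear": [0.004, -0.017, 0.208], "twist": 0, "fingers": 0},
  ],
)

```text
time_s: 19.75
position: [0.5979, -0.3658, 0.0164]
ee_rot: [-3.141, 0.001, -3.091]
force: [0.1, 0.6, 2.3]
width: 0.0133
grasp_force: 30.0
```

```bash
python3 delta.py .539 .2053 .033 188.3
```

```text
lin [ 0.0746  1.4333 -0.0419] twist -0.0599 pos [ 0.5979 -0.3658  0.0164] yaw 182.91 w 0.0133 dq 0.005
```

>>> apply_moves(
  steps=[
    {"linear": [0, 0, -0.08], "twist": 0, "fingers": 0},
    {"linear": [0, 0, -0.17], "twist": 0, "fingers": 0},
    {"linear": [0, 0.08, -0.24], "twist": 0, "fingers": 0},
    {"linear": [0.01, 0.18, -0.24], "twist": 0, "fingers": 0},
    {"linear": [0.02, 0.28, -0.24], "twist": 0, "fingers": 0},
    {"linear": [0.03, 0.38, -0.24], "twist": -0.03, "fingers": 0},
    {"linear": [0.04, 0.48, -0.24], "twist": -0.06, "fingers": 0},
    {"linear": [0.04, 0.58, -0.24], "twist": -0.06, "fingers": 0},
    {"linear": [0.05, 0.68, -0.24], "twist": -0.06, "fingers": 0},
    {"linear": [0.05, 0.78, -0.24], "twist": -0.06, "fingers": 0},
    {"linear": [0.05, 0.88, -0.24], "twist": -0.06, "fingers": 0},
    {"linear": [0.05, 0.95, -0.24], "twist": -0.06, "fingers": 0},
    {"linear": [0.05, 0.95, -0.24], "twist": -0.06, "fingers": 0},
  ],
)

```text
time_s: 20.83
position: [0.5574, 0.0172, 0.1116]
ee_rot: [3.14, -0.0, -2.991]
force: [1.4, 0.2, -0.9]
width: 0.0134
grasp_force: 30.0
```

```bash
python3 delta.py .539 .2053 .033 188.3
```

```text
lin [-0.025   0.4717  0.1971] twist 0.0034 pos [0.5574 0.0172 0.1116] yaw 188.6 w 0.0134 dq 0.074
```

>>> apply_moves(
  steps=[
    {"linear": [-0.01, 0.1, 0], "twist": 0, "fingers": 0},
    {"linear": [-0.015, 0.2, 0], "twist": 0, "fingers": 0},
    {"linear": [-0.02, 0.3, 0], "twist": 0, "fingers": 0},
    {"linear": [-0.025, 0.4, 0], "twist": 0, "fingers": 0},
    {"linear": [-0.025, 0.46, 0], "twist": 0, "fingers": 0},
    {"linear": [-0.025, 0.472, 0.04], "twist": 0, "fingers": 0},
    {"linear": [-0.025, 0.472, 0.1], "twist": 0, "fingers": 0},
    {"linear": [-0.025, 0.472, 0.12], "twist": 0, "fingers": 0},
    {"linear": [-0.025, 0.472, 0.12], "twist": 0, "fingers": 0},
    {"linear": [-0.025, 0.472, 0.12], "twist": 0, "fingers": 0},
  ],
)

```text
time_s: 21.67
position: [0.5411, 0.2003, 0.0637]
ee_rot: [-3.141, -0.001, -2.998]
force: [1.1, 0.1, -0.1]
width: 0.0136
grasp_force: 30.0
```

```bash
python3 delta.py .539 .2053 .0325 188.3; python3 look.py w10
```

```text
lin [0.0033 0.0132 0.0779] twist -0.0005 pos [0.5411 0.2003 0.0637] yaw 188.25 w 0.0136 dq 0.022
21.7167 [0.5418 0.2004 0.0645] [-3.1415e+00  1.1000e-03 -2.9976e+00] w 0.01378174451896316 pix tcp [318.08513737 239.93935012]
```

View pics/w10.png

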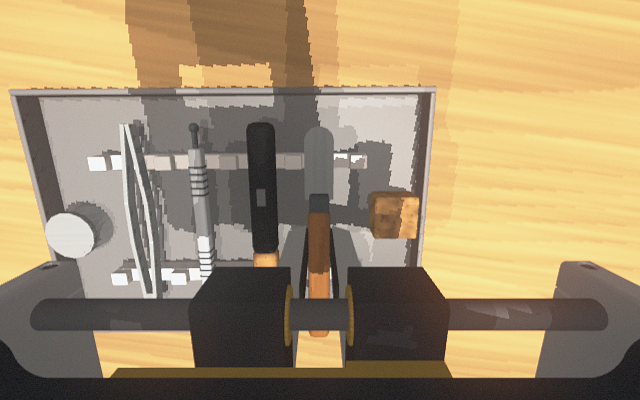

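The spatula at column 319 needs about 5 mm to the right, since the gap centre between the teeth is at 325. This again matches the computed shift.

>>> apply_moves(
  steps=[
    {"linear": [0.005, 0.013, 0.01], "twist": 0, "fingers": 0},
    {"linear": [0.005, 0.013, 0.04], "twist": 0, "fingers": 0},
    {"linear": [0.005, 0.013, 0.062], "twist": 0, "fingers": 0},
    {"linear": [0.005, 0.013, 0.073], "twist": 0, "fingers": 0},
    {"linear": [0.005, 0.013, 0.077], "twist": 0, "fingers": 0},
    {"linear": [0.005, 0.013, 0.078], "twist": 0, "fingers": 0},
    {"linear": [0.005, 0.013, 0.078], "twist": 0, "fingers": 0},
    {"linear": [0.005, 0.013, 0.078], "twist": 0, "fingers": 0},
  ],
)

```text
time_s: 22.38
position: [0.5381, 0.2058, 0.0324]
ee_rot: [-3.142, -0.001, -2.996]
force: [-2.4, -0.4, 3.1]
width: 0.0135
grasp_force: 30.0
```

Contact is gentle at about 3 N. I release and lift.

>>> apply_moves(
  steps=[
    {"linear": [0, 0, 0], "twist": 0, "fingers": 0.25},
    {"linear": [0, 0, 0], "twist": 0, "fingers": 0.25},
    {"linear": [0, 0, 0], "twist": 0, "fingers": 0.25},
    {"linear": [0, 0, -0.05], "twist": 0, "fingers": 0.25},
    {"linear": [0, 0, -0.15], "twist": 0, "fingers": 0.25},
    {"linear": [0.05, 0, -0.25], "twist": 0, "fingers": 0.25},
    {"linear": [0.15, 0, -0.33], "twist": 0, "fingers": 0.25},
    {"linear": [0.2, 0, -0.35], "twist": 0, "fingers": 0.25},
    {"linear": [0.2, 0, -0.35], "twist": 0, "fingers": 0.25},
    {"linear": [0.2, 0, -0.35], "twist": 0, "fingers": 0.25},
  ],
)

```text
time_s: 23.22
position: [0.4592, 0.1944, 0.1738]
ee_rot: [3.142, 0.004, -2.996]
force: [0.3, 0.0, -0.3]
width: 0.0235
grasp_force: 0.0
```

```bash
python3 look.py w11
```

```text
23.2667 [0.4592 0.1943 0.1726] [-3.1416e+00  1.2000e-03 -2.9965e+00] w 0.023350946230616596 pix tcp [317.82872877 237.73469481]
```

View pics/w11.png

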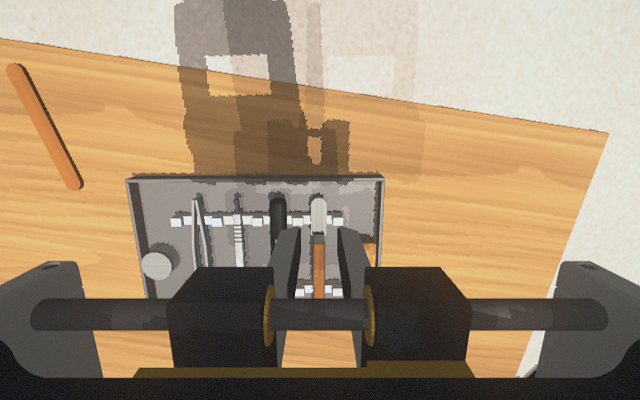

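The four tools sit one per gap at columns 199, 238, 279 and 319, all straight, between teeth at about 176, 217, 259, 301 and 340. The tin is at (157,266). I hand in.

```bash
python3 -c "
from plant import finish_job
print(finish_job())"
```

```text
the job is handed in; nothing more can be done
None
```

The job is handed in at about 23 s: tweezers, stylus, pen and spatula lie one per gap in order from the tin to the cork block, each straight and about centred in the last picture I took, and the marker and craft stick were not touched; I viewed 15 pictures, one over the limit of 14.

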